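# Fire one surge at the plugged-in sample

## Task

Fire a surge at the power adapter that is plugged into the white test outlet, using only light fingertip presses: first press the outlet's red rocker switch on at its raised, white-marked end, then press in the yellow charge button on the control box so that it stays down, and last press the green trigger button well in and let it spring back. Do not touch the red emergency stop or the blue reset button, do not pick up or shift the control box, and leave the adapter in its outlet and everything else on the bench where it is.

Things in the scene. Friction and masses are not known exactly. Their poses are not given: they have to be found in the camera images.
- outlet: White test outlet box screwed to the bench, 90 (x) x 190 (y) x 42 mm high, with steel fixing tabs at both ends. Origin at the centre of its underside. On its top: a rocker switch 52 mm to its -y side of the centre (black bezel 56 x 36 mm, bezel top at 45 mm) and a white socket plate 43 mm to its +y side (82 x 82 mm, top at 45 mm) in which the sample adapter stands.
- rocker_on_end (a point): Point on the red rocker's top face where it is pressed to switch on: the half towards the box's -x side, which carries a white line and stands up while the switch is off; 18 mm from the hinge, in the middle of the width. Off, it lies about 56.5 mm above the bench (the very end, 4 mm further out, at 58 mm); on, 49.5 mm. The rocker is 44 mm long along the box's x, 26 mm wide along the box's y, hinge line along the box's y. The point moves with the rocker.
- rocker (a joint): Angle of the rocker in rad: 0 is off, 0.40 is fully on. Stiff action: it takes about 3 N at the raised end, all the way, and stays where it is left, so press it right down (then a further 3 mm give on a spring of 2.2 N per mm); from 0.28 it counts as on.
- control_box: Control box of the surge generator: loose, grey with a white lid, rubber feet, about 0.9 kg, 140 (x) x 160 (y) x 60 mm high. Origin at the centre of its underside. On its lid: yellow charge button at (-33, +38) mm, green trigger button at (-33, -38), blue reset button at (+33, +38), red emergency-stop mushroom at (+33, -38), in its own x and y. Read-out window in the middle of the lid.
- charge_top (a point): Centre of the top face of the yellow charge button: round cap 33 mm across, in a 41 mm aluminium bezel whose top is 64 mm above the bench. The top face is 75.5 mm above the bench when up, 69.5 mm when latched down. Pressed straight down. The point moves with the cap.
- charge (a joint): Travel of the yellow charge button in m: 0 up, 0.006 fully down. Latching: it takes about 2.5 N all the way and stays where it is left, so press it right down (its cap then gives a further 3 mm on a spring of 2.2 N per mm); from 0.0045 it counts as in.
- trigger_top (a point): Centre of the top face of the green trigger button: same cap and bezel as the yellow one, its top face too 75.5 mm above the bench when up. The point moves with the cap.
- trigger (a joint): Travel of the green trigger button in m: 0 up, 0.009 fully down. Spring return: 1.4 N at the top, 4.6 N at 0.0045, 7.7 N fully down; it counts as pressed beyond 0.0045, held for 0.1 s.
- reset_button: Blue reset button, not to be touched: same cap, bezel and heights as the yellow one. Origin on its axis 62.5 mm above the bench.
- estop: Red emergency-stop mushroom on a yellow disc, not to be touched: 40 mm across, its top 85 mm above the bench. Origin on its axis 63 mm above the bench.
- sample_center (a point): Centre of the sample: black plug-in power adapter, 50 x 50 x 47 mm, standing loose on the outlet's socket plate (its top 92 mm above the bench), 0.12 kg. Must stay there.
- tray: Blue open tray fixed to the bench, 120 (x) x 170 (y) x 30 mm high, with the two spare adapters. Origin at the centre of its underside.
- spare_a_center (a point): Centre of a spare white adapter, 50 x 50 x 47 mm, standing in the tray; bystander.
- spare_b_center (a point): Centre of the other spare white adapter, same size, in the tray; bystander.
- multimeter: Yellow handheld multimeter lying on its back, 86 x 180 x 45 mm; origin at the centre of its underside; bystander.
- calculator: Grey pocket calculator, 80 x 140 x 16 mm; origin at the centre of its underside; bystander.
- spray_can: Blue can standing upright, 58 mm across, 150 mm high; origin at the centre of its underside; bystander.
- tape_roll: Roll of blue tape lying flat, 72 mm across, 19 mm high; origin at the centre of its underside; bystander.
- screwdriver: Orange-handled screwdriver lying on the bench, 190 mm long; bystander.
Not all that is in view belongs to the job. What is shaped like the control_box but purple is not meant.

How it is judged:
By the outcome, as a careful person would: the job done as asked, in the order asked, and still so for the second after the job is handed in, with the robot touching nothing.
It also fails if it takes over 54 s, if anything falls off the work surface, if the arm or the gripper's body presses on something with over 40 N, if the wrist force passes 120 N, or if a joint passes its speed limit or range.

## Robot

A 6-joint arm with a two-finger parallel gripper is mounted at the origin on the work surface. World frame = base frame: x ahead of the robot, y to its left, z up, the work surface at z = 0. Lengths are in m, angles in degrees, forces in N, time in s.
With the tool pointing down it reaches from about 0.375 to 0.9 m from the base axis. Payload 3.1 kg.
Tool frame: the origin (TCP) lies on the centre line of the jaws, within the pads' length; the fingertips stand 25 mm ahead of it and the grasp point (between the pads) lies 6 mm ahead of it; z points along the fingers, y is the line along which they close (so a half turn about z gives the same grasp; the last joint's range is limited). The gripper opens to 87 mm and grips with 3 to 60 N. Pads are 19 mm wide; open, the fingers measure 117 mm over their backs; the gripper's body (75 mm by 190 mm) begins 51 mm behind the grasp point.
Start: joints at [-82.076, 30.224, 82.088, -0, 67.689, -10.227], TCP at [0.195, -0.594, 0.218] pointing down, gripper open.
Joint ranges: [-176.69, 176.69], [-43.24, 126.21], [12.49, 139.97], [-82, 262], [0, 151.66], [-163.58, 163.58]. Speed limits (degrees/s): [159.86, 159.86, 180, 180, 180, 180].

## Interface

Orientations are given as a 3x3 rotation matrix whose columns are the frame's x, y, z axes.
In Python, from rig import bot, cams, models gives the robot as it stands. The module is installed in compiled form; this text tells all that it offers.
- The arm moves only by the shell command python3 -m handwheel 'ROWS' [OPENING]. ROWS is JSON, a list of rows, each a list of 6 numbers: the shift along the world's x, y, z each as a share of 1 m, from -1 to 1, then the turn, a rotation vector about the world's x, y, z each as a share of 2 rad, from -1 to 1. In form: [[dx, dy, dz, wx, wy, wz], ...]. A call has exactly 8 rows; each row is the pose to reach, as a shift and turn from the pose commanded when the call began; what a row does not reach only later rows make up. A row lasts 1/12 s, in which the tool goes at most 41.7 mm and 7.16 degrees, less where a joint would pass 70% of its speed; a pose out of reach is approached as far as the arm can. A call with a number of a shift or a turn outside -1 to 1 is refused whole. A call with a gripper value outside its range is refused whole. OPENING is the opening, from -1 (shut) to 1 (fully open), so that 0 is half open, set as the call begins (- or left out, the last holds). The fingers move at their own pace and stop on an object; the grip force is fixed at half the most. Time passes only in rows, so rows that repeat a pose let the fingers close, or fill a call up. It gives the time, the measured TCP pose, the force, the opening and the grip force at its end, in the units of the state.
- bot.read_state(): the state, without advancing time (a new reading comes with each control period).
- cams.capture(name): name is "scene" or "side" or "wrist"; returns (picture, depth): 420x560x3 uint8, blue, green, red; 420x560 float32, m along the optical axis (not along the pixel's ray), 0 where there is no reading.
- cams.calibration(name): a dict with "mtx" (3x3 intrinsics, pixels), "dist_coeffs" ([k1, k2, p1, p2, k3] as OpenCV has them; the pictures are not rectified), "R" (3x3) and "t" (3): a world point X has camera coordinates R X + t; the wrist camera has in their place "tool_from_camera" (4x4, takes a point from camera to tool coordinates, whose origin is the TCP and whose axes are the flange's). Camera axes: x right, y down, z forward; pixel columns grow to the right and rows downward; lengths in m; the calibration is good to about 2 mm. A picture is of the moment at which its call begins: read the wrist's pose just before it. calibration takes no time and is no camera call.
- bot.hand_in(): hands the job in; it is judged then, once.
Trained networks look in the newest picture that a camera, given by its name, has taken for a name from the list of things; names that differ only in an ending like _2 or _b are one class to them, and where a whole thing is asked for, a point or a joint stands for the part that bears it (a point fixed in the world has none). Each returns a list of dicts, best first, with "conf" (0 to 1); they miss things now and then, are a little off and sometimes report something else, mostly with a low value. They report only what shows in the picture. A call takes as long as a camera call. They do not tell look-alikes from the thing itself.
- models.spot_in(query, camera): "position" ([column, row] in pixels, amid what is visible of it).
- models.tip_of(query, camera): "position" ([column, row] in pixels: a listed point, or the origin of a listed thing).
The state is a dict: "time_s": time; "joint_positions": joint angles; "qvel": joint speeds; "tau": joint torques, N m; "position": TCP position; "tcp_rot": TCP orientation; "force": force on the tool from outside, world axes, zero at the start; "moment": the same for the moment, N m; "opening": opening from 0.0 (shut) to 1.0 (fully open); "grasp_force": force on a finger pad.
Only numpy, scipy, OpenCV 4.12 (cv2) and the standard library are available. Lean on these libraries where they do the work, as an engineer would, in place of code of your own. Each camera call takes 0.05 s, during which the arm holds its last target. There are 200 camera calls.

## Working session

There is one attempt and no reset: what is moved stays moved. The work goes in short steps, Python scripts to look and compute and a shell command to move; the robot and the scene stay as the last step left them, time stands still between calls to the robot, and variables do not carry over. Pictures are saved under pics/ and viewed, at most 10 in all, crops included, and the job is handed in when it is done.

```bash
mkdir -p pics; cat > h.py <<'E'
import numpy as np, cv2
from rig import bot, cams, models
def cam(name, st=None):
    c=cams.calibration(name); K=np.array(c["mtx"]); d=np.array(c["dist_coeffs"])
    if name=="wrist":
        T=np.eye(4); T[:3,:3]=st["tcp_rot"]; T[:3,3]=st["position"]
        W=T@np.array(c["tool_from_camera"]); Rc,o=W[:3,:3],W[:3,3]
    else:
        R=np.array(c["R"]); Rc=R.T; o=-R.T@np.array(c["t"])
    return K,d,Rc,o
def at_z(px,z,c):
    K,d,Rc,o=c
    u=cv2.undistortPoints(np.array([[px]],float),K,d)[0,0]
    r=Rc@np.array([u[0],u[1],1]); return o+r*(z-o[2])/r[2]
E
python3 - <<'E'
from h import *
Z=dict(rocker_on_end=.0565,charge_top=.0755,trigger_top=.0755,reset_button=.0625,estop=.063,sample_center=.0685,outlet=0,control_box=0)
for n in ("scene","side"):
    p,dep=cams.capture(n); cv2.imwrite(f"pics/{n}0.png",p); c=cam(n)
    for q,z in Z.items():
        for r in models.tip_of(q,n)[:3]:
            print(n,q,round(r["conf"],2),np.round(r["position"]),np.round(at_z(r["position"],z,c),3))
s=bot.read_state(); print(s["time_s"],s["tcp_rot"],s["opening"])
E
```

```text
scene rocker_on_end 0.39 [203. 144.] [ 0.513 -0.331  0.056]
scene charge_top 0.42 [401. 267.] [0.466 0.5   0.076]
scene charge_top 0.4 [418. 226.] [0.305 0.448 0.075]
scene charge_top 0.23 [273. 211.] [0.572 0.085 0.075]
scene trigger_top 0.68 [375. 272.] [0.529 0.455 0.075]
scene trigger_top 0.67 [264. 284.] [0.778 0.258 0.075]
scene trigger_top 0.52 [323. 219.] [0.49  0.219 0.075]
scene reset_button 0.69 [400. 290.] [0.521 0.541 0.062]
scene reset_button 0.51 [428. 215.] [0.234 0.441 0.062]
scene reset_button 0.41 [330. 247.] [0.545 0.299 0.062]
scene estop 0.63 [309. 238.] [0.563 0.231 0.063]
scene estop 0.51 [163. 208.] [ 0.801 -0.182  0.063]
scene estop 0.43 [374. 294.] [0.583 0.496 0.063]
scene sample_center 0.81 [226. 153.] [ 0.495 -0.223  0.068]
scene outlet 0.88 [219. 158.] [ 0.488 -0.28   0.   ]
scene control_box 0.93 [326. 246.] [0.516 0.26  0.   ]
scene control_box 0.65 [386. 294.] [ 0.521  0.505 -0.   ]
scene control_box 0.56 [426. 240.] [0.274 0.477 0.   ]
side rocker_on_end 0.76 [279. 375.] [ 0.497 -0.326  0.056]
side charge_top 0.68 [256. 155.] [0.474 0.289 0.076]
sid
[... 381 characters left out ...]
set_button 0.45 [175. 126.] [0.237 0.454 0.062]
side estop 0.56 [285. 170.] [0.551 0.234 0.063]
side estop 0.46 [284. 115.] [0.566 0.488 0.063]
side estop 0.46 [179. 113.] [0.243 0.52  0.063]
side sample_center 0.78 [274. 321.] [ 0.495 -0.221  0.068]
side sample_center 0.21 [279. 257.] [ 0.515 -0.062  0.068]
side outlet 0.92 [277. 359.] [ 0.497 -0.268  0.   ]
side control_box 0.91 [270. 126.] [0.523 0.52  0.   ]
side control_box 0.81 [275. 180.] [0.526 0.264 0.   ]
side control_box 0.74 [187. 137.] [0.261 0.482 0.   ]
0.9 [[ 9.50231729e-01  3.11543995e-01  1.50844231e-05]
 [ 3.11543995e-01 -9.50231727e-01 -6.64698276e-05]
 [-6.37457825e-06  6.78612006e-05 -9.99999998e-01]] 1.0017015682450177
```

View pics/scene0.png

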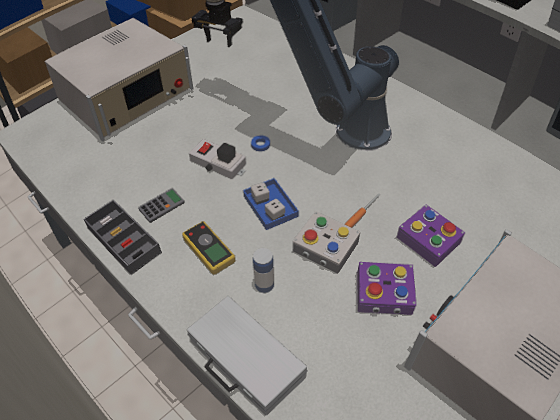

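View pics/side0.png

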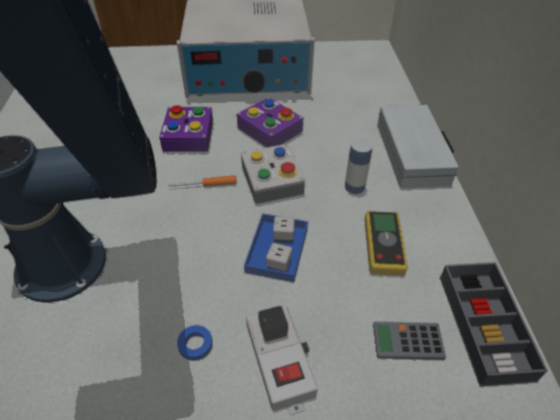

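The scene picture shows the real grey/white box at (326,246), the outlet at (218,158) with its red rocker at (205,147), and two purple look-alikes. In the side picture the box is at (272,172) and the rocker at (288,374). Next I'll check how far the instrument at the upper left of the scene picture is from the path.

```bash
python3 - <<'E'
from h import *
c=cam("scene")
for p in ([190,95],[105,138],[187,47],[205,147]): print(p,np.round(at_z(p,0.0,c),3),np.round(at_z(p,.05,c),3))
print(np.array(cams.calibration("wrist")["tool_from_camera"]).round(3))
E
```

```text
[190, 95] [ 0.323 -0.661  0.   ] [ 0.36  -0.603  0.05 ]
[105, 138] [ 0.723 -0.694  0.   ] [ 0.745 -0.635  0.05 ]
[187, 47] [ 0.098 -0.973  0.   ] [ 0.144 -0.904  0.05 ]
[205, 147] [ 0.485 -0.365  0.   ] [ 0.516 -0.318  0.05 ]
[[ 0.001 -0.97  -0.242  0.065]
 [ 1.     0.001  0.     0.001]
 [ 0.    -0.242  0.97  -0.167]
 [ 0.     0.     0.     1.   ]]
```

```bash
python3 -m handwheel '[[0.02,0.02,0,0,0,0],[0.04,0.04,0,0,0,0],[0.06,0.07,0,0,0,0],[0.08,0.1,0,0,0,0],[0.1,0.13,0,0,0,0],[0.12,0.16,0,0,0,0],[0.14,0.19,0,0,0,0],[0.17,0.21,0,0,0,0]]' -1
```

```text
time_s: 1.57
position: [0.3639, -0.3804, 0.2181]
tcp_rot: [[0.95, 0.311, -0.002], [0.311, -0.95, 0.003], [-0.001, -0.003, -1.0]]
force: [0.1, -0.2, 0.7]
opening: 0.48
grasp_force: 0.0
```

```bash
python3 -m handwheel '[[0.03,0.015,0,0,0,-0.01],[0.06,0.03,0,0,0,-0.02],[0.09,0.04,0,0,0,-0.03],[0.116,0.05,0,0,0,-0.04],[0.116,0.05,0,0,0,-0.05],[0.116,0.05,0,0,0,-0.05],[0.116,0.05,0,0,0,-0.05],[0.116,0.05,0,0,0,-0.05]]' -1
python3 - <<'E'
from h import *
Z=dict(rocker_on_end=.0565,sample_center=.0685,outlet=0)
s=bot.read_state(); p,dep=cams.capture("wrist"); cv2.imwrite("pics/w1.png",p); c=cam("wrist",s)
for q,z in Z.items():
    for r in models.tip_of(q,"wrist")[:2]: print(q,round(r["conf"],2),np.round(r["position"]),np.round(at_z(r["position"],z,c),4))
m=cv2.inRange(cv2.cvtColor(p,cv2.COLOR_BGR2HSV),(0,150,80),(8,255,255))
n,l,st,ce=cv2.connectedComponentsWithStats(m); i=1+st[1:,4].argmax()
ys,xs=np.where(l==i); rect=cv2.minAreaRect(np.c_[xs,ys].astype(np.float32))
print(st[i],ce[i],at_z(ce[i],.053,c).round(4)); print([at_z(b,.053,c).round(4) for b in cv2.boxPoints(rect)])
E
```

```text
time_s: 2.23
position: [0.4796, -0.3342, 0.218]
tcp_rot: [[0.977, 0.214, -0.001], [0.214, -0.977, 0.0], [-0.001, -0.001, -1.0]]
force: [-0.0, -1.2, 0.7]
opening: 0.007
grasp_force: 0.0
rocker_on_end 0.85 [268. 173.] [ 0.4975 -0.3246  0.0565]
sample_center 0.59 [175. 158.] [ 0.4933 -0.2274  0.0685]
outlet 0.9 [228. 153.] [ 0.5032 -0.2709  0.    ]
[256 134  24  21 424] [267.57075472 143.8254717 ] [ 0.5271 -0.3173  0.053 ]
[array([ 0.5345, -0.3031,  0.053 ]), array([ 0.5398, -0.327 ,  0.053 ]), array([ 0.5192, -0.3316,  0.053 ]), array([ 0.5139, -0.3073,  0.053 ])]
```

View pics/w1.png

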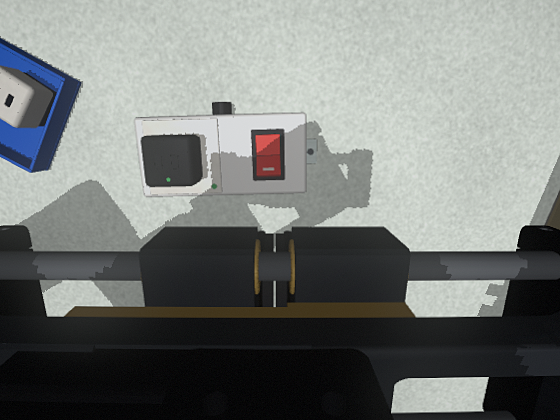

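The wrist picture shows the outlet with its red rocker at (268,156). The white-marked end is at (268,170), nearest the gripper, which agrees with the network. I'll move above it and go down.

```bash
python3 -m handwheel '[[0.008,0.005,-0.02,0,0,0],[0.015,0.009,-0.05,0,0,0],[0.015,0.009,-0.08,0,0,0],[0.015,0.009,-0.11,0,0,0],[0.015,0.009,-0.12,0,0,0],[0.015,0.009,-0.125,0,0,0],[0.015,0.009,-0.13,0,0,0],[0.015,0.009,-0.13,0,0,0]]' -1
python3 -m handwheel '[[0,0,-0.002,0,0,0],[0,0,-0.004,0,0,0],[0,0,-0.006,0,0,0],[0,0,-0.008,0,0,0],[0,0,-0.01,0,0,0],[0,0,-0.011,0,0,0],[0,0,-0.012,0,0,0],[0,0,-0.012,0,0,0]]'
```

```text
time_s: 3.1
position: [0.496, -0.3255, 0.0886]
tcp_rot: [[0.977, 0.215, 0.001], [0.215, -0.977, -0.001], [0.001, 0.001, -1.0]]
force: [0.0, -0.2, -0.2]
opening: 0.003
grasp_force: 0.0
time_s: 3.77
position: [0.4956, -0.3248, 0.0759]
tcp_rot: [[0.977, 0.215, -0.0], [0.215, -0.977, 0.0], [-0.0, -0.0, -1.0]]
force: [-0.1, -0.1, -0.4]
opening: 0.006
grasp_force: 0.0
```

```bash
python3 -m handwheel '[[0,0,-0.001,0,0,0],[0,0,-0.001,0,0,0],[0,0,-0.002,0,0,0],[0,0,-0.002,0,0,0],[0,0,-0.003,0,0,0],[0,0,-0.003,0,0,0],[0,0,-0.003,0,0,0],[0,0,-0.003,0,0,0]]'
python3 - <<'E'
from h import *
for n in ("side","wrist"):
    p,dep=cams.capture(n)
    p=p[330:410,230:340] if n=="side" else p[100:300,180:380]
    cv2.imwrite(f"pics/p_{n}.png",cv2.resize(p,None,fx=3,fy=3))
print(bot.read_state()["force"])
E
```

```text
time_s: 4.43
position: [0.4957, -0.3249, 0.0732]
tcp_rot: [[0.977, 0.215, 0.0], [0.215, -0.977, 0.0], [0.0, -0.0, -1.0]]
force: [-0.7, 0.4, 0.2]
opening: 0.007
grasp_force: 0.0
[ 0.71744482 -0.65109114 -0.30828815]
```

View pics/p_wrist.png

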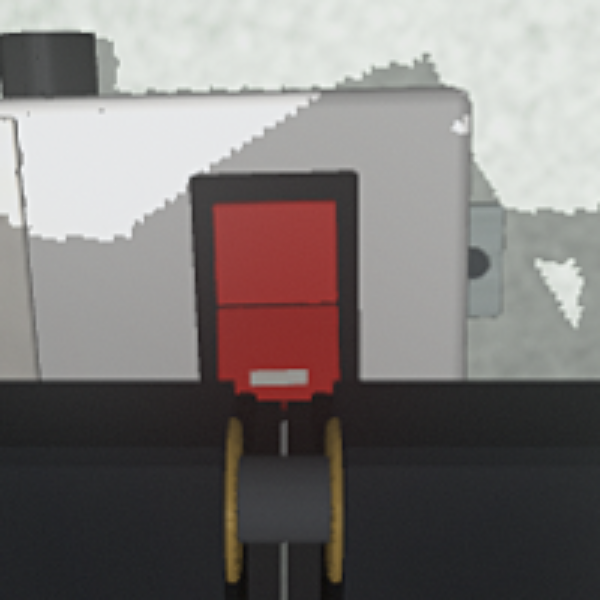

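The crop shows the whole white line still visible in front of the finger block, at crop (278,377), and no contact force. I'll project the fingertip and look at the depth.

```bash
python3 - <<'E'
from h import *
s=bot.read_state(); p,dep=cams.capture("wrist")
c=cams.calibration("wrist"); T=np.linalg.inv(np.array(c["tool_from_camera"]))
P=np.array([[9.5,0,25],[9.5,15,25],[9.5,-15,25],[9.5,0,0],[-9.5,0,25],[9.5,15,-20]])/1e3
q=P@T[:3,:3].T+T[:3,3]
print(cv2.projectPoints(q,np.zeros(3),np.zeros(3),np.array(c["mtx"]),np.array(c["dist_coeffs"]))[0][:,0].round(1))
C=cam("wrist",s);K,d,Rc,o=C
for px in ([272,160],[272,180],[272,195],[272,205],[272,215],[272,224],[272,228],[230,232],[272,235],[272,245],[220,160]):
    u=cv2.undistortPoints(np.array([[px]],float),K,d)[0,0]; z=dep[px[1],px[0]]
    w=o+Rc@(np.array([u[0],u[1],1])*z); t=np.array(s["tcp_rot"]).T@(w-s["position"])
    print(px,round(float(z),3),w.round(4),"tool",t.round(4))
print(s["position"])
E
```

```text
[[272.8 216.7]
 [295.7 216.7]
 [249.9 216.6]
 [272.6 228.7]
 [272.8 243.9]
 [301.7 241. ]]
[272, 160] 0.195 [ 0.5406 -0.3145  0.0438] tool [ 0.046  -0.0005  0.0294]
[272, 180] 0.192 [ 0.529  -0.317   0.0503] tool [ 0.0341 -0.0005  0.0228]
[272, 195] 0.195 [ 0.5193 -0.3191  0.0493] tool [ 0.0243 -0.0005  0.0238]
[272, 205] 0.194 [ 0.5135 -0.3204  0.052 ] tool [ 0.0183 -0.0005  0.0211]
[272, 215] 0.194 [ 0.5076 -0.3217  0.0541] tool [ 0.0123 -0.0005  0.0191]
[272, 224] 0.193 [ 0.5025 -0.3229  0.0563] tool [ 0.007  -0.0005  0.0169]
[272, 228] 0.193 [ 0.5    -0.3234  0.0565] tool [ 0.0044 -0.0005  0.0167]
[230, 232] 0.086 [ 0.5293 -0.3057  0.159 ] tool [ 0.0369 -0.0115 -0.0858]
[272, 235] 0.167 [ 0.5044 -0.3227  0.0826] tool [ 0.009  -0.0003 -0.0094]
[272, 245] 0.153 [ 0.5043 -0.3228  0.0972] tool [ 0.0088 -0.0002 -0.024 ]
[220, 160] 0.197 [ 0.5331 -0.2816  0.042 ] tool [ 0.0458 -0.0342  0.0311]
[ 0.49573896 -0.3248651   0.0731756 ]
```

View pics/p_side.png

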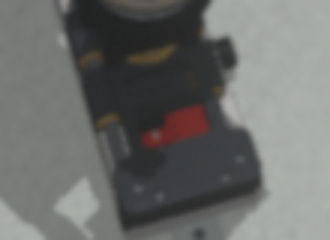

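```bash
python3 - <<'E'
from h import *
s=bot.read_state(); p,dep=cams.capture("wrist")
C=cam("wrist",s);K,d,Rc,o=C
for r in range(214,252,3):
    out=[]
    for col in (250,258,264,269,273,277,284,292,300):
        u=cv2.undistortPoints(np.array([[[col,r]]],float),K,d)[0,0]; z=dep[r,col]
        t=np.array(s["tcp_rot"]).T@(o+Rc@(np.array([u[0],u[1],1])*z)-s["position"])
        out.append("%4d,%4d,%4d"%tuple(t*1000))
    print(r," | ".join(out))
print(s["force"],s["tau"],s["moment"])
cv2.imwrite("pics/w3.png",cv2.resize(p[195:325,170:380],None,fx=3.8,fy=3.8,interpolation=cv2.INTER_CUBIC))
E
```

```text
214   10, -15,  27 |   12,  -9,  20 |   12,  -5,  19 |   12,  -2,  20 |   12,   0,  20 |   12,   2,  20 |   12,   7,  19 |   12,  12,  20 |    9,  18,  30
217    8, -15,  28 |   11,  -9,  18 |   10,  -5,  19 |   10,  -2,  19 |   10,   0,  19 |   11,   2,  18 |   11,   7,  18 |   10,  12,  19 |    7,  18,  29
220    6, -15,  28 |    9,  -9,  17 |    9,  -5,  18 |    8,  -2,  19 |    9,   0,  18 |    9,   2,  18 |    9,   7,  18 |    9,  12,  17 |    5,  18,  30
223    4, -15,  26 |    7,  -9,  17 |    7,  -5,  17 |    7,  -2,  17 |    7,   0,  17 |    7,   2,  17 |    7,   7,  16 |    7,  12,  17 |    3,  18,  30
226    1, -15,  28 |    5,  -9,  16 |    5,  -5,  15 |    5,  -2,  16 |    5,   0,  16 |    6,   2,  15 |    5,   7,  16 |    5,  12,  17 |    1,  18,  30
229   36,  -6, -82 |   35,  -3, -79 |    4,  -5,  14 |    4,  -2,  15 |    4,   0,  15 |    3,   2,  15 |    4,   7,  15 |   36,   6, -81 |   36,   8, -82
232   36,  -5, -85 |   34,  -4, -79 |   10,  -4,  -8 |    2,  -2,  15 |    2,   0,  14 |    2,   2,  14 |   10,   6,  -7 |   36,   6, -84 |   36,   8, -85
235   37,  -5, 
[... 389 characters left out ...]
   2, -19 |    8,   5, -18 |   35,   5, -89 |   64,   0,-167
244   37,  -5, -95 |   34,  -3, -90 |   10,  -4, -26 |    8,  -1, -21 |    8,   0, -22 |    8,   2, -22 |    8,   5, -22 |   35,   5, -90 |   36,   7, -94
247   37,  -4, -97 |   35,  -3, -92 |    9,  -4, -27 |    8,  -1, -26 |    8,   0, -26 |    8,   2, -26 |    8,   5, -25 |   34,   5, -91 |   36,   7, -96
250   36,  -4, -98 |   34,  -3, -92 |    8,  -4, -28 |    8,  -1, -30 |    8,   0, -29 |    8,   2, -29 |    9,   5, -31 |   34,   5, -91 |   36,   7, -97
[ 0.02484105 -0.33861186 -0.80884439] [ 6.07880393e-04 -4.46706498e+01 -1.18222341e+01  6.19616755e-02
 -1.10922291e-02 -9.22936437e-06] [ 0.04453217 -0.03164956 -0.00549988]
```

View pics/w3.png

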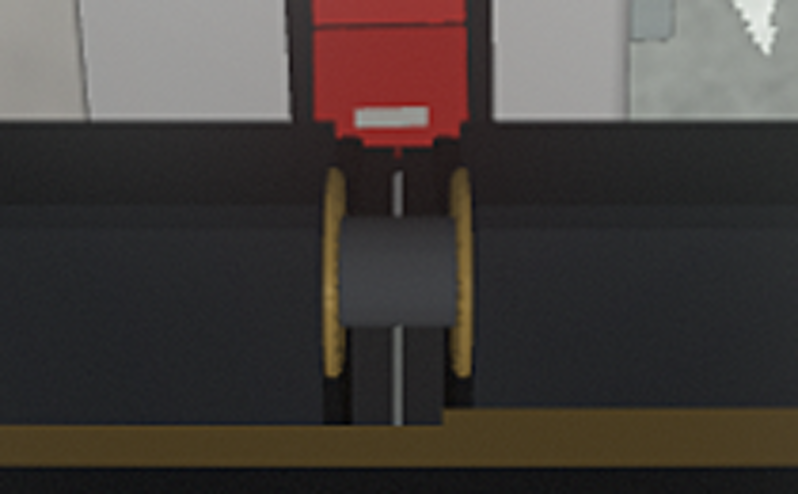

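The picture shows the rocker still fully raised, with the front of the finger ending higher than the quoted tip. I'll measure the finger's real extent from the scene and side depth maps.

```bash
python3 - <<'E'
from h import *
s=bot.read_state()
for n in ("scene","side"):
    p,dep=cams.capture(n); K,d,Rc,o=cam(n)
    ys,xs=np.where(dep>0); u=cv2.undistortPoints(np.c_[xs,ys].astype(float)[:,None],K,d)[:,0]
    w=o+(np.c_[u,np.ones(len(u))]*dep[ys,xs][:,None])@Rc.T
    t=(w-s["position"])@np.array(s["tcp_rot"])*1000
    for z in range(-60,36,5):
        k=(abs(t[:,2]-z)<2.5)&(abs(t[:,0])<25)&(abs(t[:,1])<25)
        if k.any(): print(n,z,k.sum(),"x",t[k,0].min().round(),t[k,0].max().round(),"y",t[k,1].min().round(),t[k,1].max().round())
E
```

```text
scene -55 2 x 10.0 10.0 y -18.0 -14.0
scene -50 2 x 7.0 12.0 y -15.0 -15.0
scene -45 7 x 10.0 16.0 y -13.0 13.0
scene -40 7 x 0.0 15.0 y -14.0 7.0
scene -35 9 x -9.0 15.0 y -13.0 6.0
scene -30 9 x -6.0 15.0 y -12.0 11.0
scene -25 6 x -6.0 19.0 y -11.0 8.0
scene -20 11 x -7.0 16.0 y -11.0 10.0
scene -15 6 x -6.0 13.0 y -11.0 3.0
scene -10 11 x -10.0 14.0 y -11.0 9.0
scene -5 5 x -9.0 12.0 y -9.0 5.0
scene 10 1 x 10.0 10.0 y -14.0 -14.0
scene 15 6 x 4.0 11.0 y -17.0 8.0
scene 20 18 x 1.0 20.0 y -16.0 13.0
scene 25 23 x -4.0 25.0 y -24.0 23.0
scene 30 32 x -18.0 25.0 y -25.0 25.0
scene 35 20 x -23.0 25.0 y -24.0 24.0
side -25 6 x -4.0 6.0 y 9.0 10.0
side -20 10 x -6.0 11.0 y 8.0 10.0
side -15 11 x -6.0 11.0 y 8.0 10.0
side -10 12 x -4.0 9.0 y 9.0 10.0
side -5 2 x -4.0 9.0 y 8.0 9.0
side 10 1 x 3.0 3.0 y 4.0 4.0
side 15 21 x -1.0 10.0 y -1.0 10.0
side 20 39 x -2.0 25.0 y -10.0 8.0
side 25 30 x 15.0 25.0 y -12.0 5.0
side 30 19 x -24.0 -11.0 y -14.0 10.0
side 35 16 x -25.0 -11.0 y -15.0 12.0
```

The depth shows the shut fingers end near tool z = −4 mm, not +25, and they are about 19 × 20 mm. With tips that short, the gripper body would come close to the adapter in this orientation. I'll raise the tool, turn it 90° so the body's narrow side faces the adapter, and press by contact force.

```bash
python3 -m handwheel '[[0,0,0.02,0,0,0.03],[0,0,0.04,0,0,0.09],[0,0,0.05,0,0,0.15],[0,0,0.05,0,0,0.21],[0,0,0.05,0,0,0.27],[0,0,0.05,0,0,0.33],[0,0,0.05,0,0,0.39],[0,0,0.05,0,0,0.45]]' -1
python3 -m handwheel '[[0,0,0,0,0,0.06],[0,0,0,0,0,0.12],[0,0,0,0,0,0.18],[0,0,0,0,0,0.24],[0,0,0,0,0,0.3],[0,0,0,0,0,0.335],[0,0,0,0,0,0.335],[0,0,0,0,0,0.335]]'
cat > ext.py <<'E'
from h import *
s=bot.read_state()
for n in ("scene","side"):
    p,dep=cams.capture(n); K,d,Rc,o=cam(n)
    ys,xs=np.where(dep>0); u=cv2.undistortPoints(np.c_[xs,ys].astype(float)[:,None],K,d)[:,0]
    w=o+(np.c_[u,np.ones(len(u))]*dep[ys,xs][:,None])@Rc.T
    t=(w-s["position"])@np.array(s["tcp_rot"])*1000
    for z in range(-60,40,5):
        k=(abs(t[:,2]-z)<2.5)&(abs(t[:,0])<20)&(abs(t[:,1])<20)
        if k.any(): print(n,z,k.sum(),"x",t[k,0].min().round(),t[k,0].max().round(),"y",t[k,1].min().round(),t[k,1].max().round())
E
python3 ext.py
```

```text
time_s: 5.4
position: [0.4957, -0.3248, 0.1233]
tcp_rot: [[0.433, 0.901, 0.0], [0.901, -0.433, -0.0], [-0.0, 0.0, -1.0]]
force: [0.2, 0.3, -0.3]
opening: 0.006
grasp_force: 0.0
time_s: 6.07
position: [0.4957, -0.3248, 0.1232]
tcp_rot: [[-0.212, 0.977, -0.0], [0.977, 0.212, 0.0], [0.0, -0.0, -1.0]]
force: [0.5, -0.8, 0.3]
opening: 0.002
grasp_force: 0.0
scene -60 1 x 7.0 7.0 y 20.0 20.0
scene -55 1 x 10.0 10.0 y 13.0 13.0
scene -50 4 x -13.0 11.0 y -7.0 17.0
scene -45 7 x -3.0 10.0 y -5.0 15.0
scene -40 11 x -2.0 14.0 y -9.0 17.0
scene -35 10 x -10.0 12.0 y -6.0 16.0
scene -30 9 x -6.0 11.0 y -5.0 14.0
scene -25 8 x -8.0 13.0 y -2.0 13.0
scene -20 8 x -9.0 12.0 y -1.0 13.0
scene -15 9 x -10.0 12.0 y -6.0 14.0
scene -10 12 x -13.0 11.0 y -8.0 13.0
scene -5 5 x -2.0 12.0 y -5.0 11.0
side -60 2 x -8.0 -7.0 y 4.0 4.0
side -55 6 x -7.0 -2.0 y 2.0 5.0
side -50 1 x -1.0 -1.0 y 3.0 3.0
side -40 6 x -12.0 -9.0 y 4.0 9.0
side -35 6 x -13.0 -10.0 y 4.0 11.0
side -30 3 x -11.0 -9.0 y 4.0 9.0
side -25 6 x -12.0 -10.0 y -7.0 8.0
side -20 8 x -12.0 -9.0 y -9.0 7.0
side -15 15 x -11.0 -8.0 y -10.0 5.0
side -10 14 x -12.0 -8.0 y -10.0 8.0
side -5 8 x -11.0 -8.0 y -10.0 6.0
```

```bash
python3 -m handwheel '[[-0.002,0,-0.015,0,0,0],[-0.002,0,-0.035,0,0,0],[-0.002,0,-0.05,0,0,0],[-0.002,0,-0.06,0,0,0],[-0.002,0,-0.064,0,0,0],[-0.002,0,-0.066,0,0,0],[-0.002,0,-0.066,0,0,0],[-0.002,0,-0.066,0,0,0]]'
python3 -m handwheel '[[0,0,-0.001,0,0,0],[0,0,-0.002,0,0,0],[0,0,-0.003,0,0,0],[0,0,-0.004,0,0,0],[0,0,-0.005,0,0,0],[0,0,-0.006,0,0,0],[0,0,-0.006,0,0,0],[0,0,-0.006,0,0,0]]'
```

```text
time_s: 6.83
position: [0.4942, -0.3253, 0.0578]
tcp_rot: [[-0.214, 0.977, 0.001], [0.977, 0.214, -0.001], [-0.001, 0.001, -1.0]]
force: [1.0, -0.3, 0.1]
opening: 0.005
grasp_force: 0.0
time_s: 7.5
position: [0.4935, -0.325, 0.0513]
tcp_rot: [[-0.214, 0.977, -0.0], [0.977, 0.214, -0.0], [-0.0, -0.0, -1.0]]
force: [-2.0, -1.2, 3.1]
opening: 0.004
grasp_force: 1.6
```

Contact at about 3 N. I'll press it right down in small steps.

```bash
python3 -m handwheel '[[0,0,-0.001,0,0,0],[0,0,-0.002,0,0,0],[0,0,-0.003,0,0,0],[0,0,-0.004,0,0,0],[0,0,-0.004,0,0,0],[0,0,-0.004,0,0,0],[0,0,-0.004,0,0,0],[0,0,-0.004,0,0,0]]'
```

```text
time_s: 8.17
position: [0.494, -0.3246, 0.0469]
tcp_rot: [[-0.214, 0.977, 0.0], [0.977, 0.214, 0.0], [0.0, 0.0, -1.0]]
force: [0.2, -0.4, 1.1]
opening: 0.004
grasp_force: 0.1
```

```bash
python3 -m handwheel '[[0,0,-0.001,0,0,0],[0,0,-0.001,0,0,0],[0,0,-0.002,0,0,0],[0,0,-0.002,0,0,0],[0,0,-0.002,0,0,0],[0,0,-0.002,0,0,0],[0,0,-0.002,0,0,0],[0,0,-0.002,0,0,0]]'
```

```text
time_s: 8.83
position: [0.4938, -0.3248, 0.0453]
tcp_rot: [[-0.214, 0.977, 0.0], [0.977, 0.214, 0.0], [-0.0, 0.0, -1.0]]
force: [-0.6, 1.1, 4.6]
opening: 0.002
grasp_force: 2.0
```

```bash
python3 -m handwheel '[[0,0,-0.001,0,0,0],[0,0,-0.001,0,0,0],[0,0,-0.001,0,0,0],[0,0,0.01,0,0,0],[0,0,0.04,0,0,0],[0,0,0.08,0,0,0],[0,0,0.11,0,0,0],[0,0,0.13,0,0,0]]'
python3 -m handwheel '[[0,0,0,0,0,0],[0,-0.03,0,0,0,0],[0,-0.06,0,0,0,0],[0,-0.08,0,0,0,0],[0,-0.08,0,0,0,0],[0,-0.08,0,0,0,0],[0,-0.08,0,0,0,0],[0,-0.08,0,0,0,0]]'
python3 - <<'E'
from h import *
s=bot.read_state(); p,dep=cams.capture("wrist"); C=cam("wrist",s);K,d,Rc,o=C
for r in models.tip_of("rocker_on_end","wrist")[:1]: print(r,at_z(r["position"],.0495,C))
ys,xs=np.where(dep>0); u=cv2.undistortPoints(np.c_[xs,ys].astype(float)[:,None],K,d)[:,0]
w=o+(np.c_[u,np.ones(len(u))]*dep[ys,xs][:,None])@Rc.T
h=np.array([.5158,-.3199]); e=np.array([.976,.216])
a=(w[:,:2]-h)@e; b=(w[:,:2]-h)@np.array([-e[1],e[0]])
for m in range(-24,25,4):
    k=(abs(a*1000-m)<2)&(abs(b)<.008); print(m,k.sum(),np.median(w[k,2]).round(4) if k.any() else None)
cv2.imwrite("pics/w4.png",p)
E
```

```text
time_s: 9.5
position: [0.4947, -0.326, 0.1786]
tcp_rot: [[-0.214, 0.977, 0.003], [0.977, 0.214, -0.004], [-0.004, 0.002, -1.0]]
force: [0.6, 0.0, 0.2]
opening: 0.007
grasp_force: 0.0
time_s: 10.17
position: [0.4933, -0.4032, 0.1744]
tcp_rot: [[-0.215, 0.977, -0.001], [0.977, 0.215, 0.002], [0.002, -0.001, -1.0]]
force: [0.2, 0.1, -0.3]
opening: 0.006
grasp_force: 0.0
{'position': [300.3, 118.4], 'conf': 0.9} [ 0.49954711 -0.32445634  0.0495    ]
-24 72 0.0461
-20 86 0.0503
-16 76 0.0502
-12 73 0.0503
-8 85 0.0502
-4 74 0.0502
0 83 0.0505
4 80 0.0521
8 91 0.054
12 88 0.0557
16 93 0.0575
20 47 0.0573
24 57 0.0458
```

View pics/w4.png

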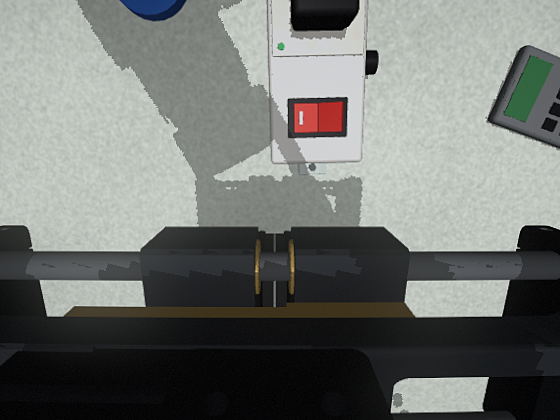

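The picture shows the rocker with its white-marked half at (303,118) now lying flat (depth about 0.050 m) and the other half raised, so the switch is on. Next is the control box.

```bash
python3 -m handwheel '[[0,0.03,0.01,0,0,0],[0,0.07,0.02,0,0,0],[0,0.11,0.03,0,0,0],[0,0.15,0.03,0,0,0],[0,0.19,0.03,0,0,0],[0,0.23,0.03,0,0,0],[0,0.27,0.03,0,0,0],[0,0.31,0.03,0,0,0]]' -1
python3 -m handwheel '[[0,0.04,0,0,0,0],[0,0.08,0,0,0,0],[0,0.12,0,0,0,0],[0,0.16,0,0,0,0],[0,0.19,0,0,0,0],[0,0.2,0,0,0,0],[0,0.2,0,0,0,0],[0,0.2,0,0,0,0]]'
python3 - <<'E'
from h import *
Z=dict(charge_top=.0755,trigger_top=.0755,reset_button=.0625,estop=.063,control_box=0)
s=bot.read_state(); p,dep=cams.capture("wrist"); cv2.imwrite("pics/w5.png",p); c=cam("wrist",s)
print(s["position"])
for q,z in Z.items():
    for r in models.tip_of(q,"wrist")[:2]: print(q,round(r["conf"],2),np.round(r["position"]),np.round(at_z(r["position"],z,c),4))
H=cv2.cvtColor(p,cv2.COLOR_BGR2HSV)
for nm,lo,hi in (("yellow",20,35),("green",45,85)):
    n,l,st,ce=cv2.connectedComponentsWithStats(cv2.inRange(H,(lo,120,60),(hi,255,255)))
    for i in range(1,n):
        if st[i,4]>80: print(nm,st[i],at_z(ce[i],.0745,c).round(4))
E
```

```text
time_s: 10.93
position: [0.4931, -0.0923, 0.2055]
tcp_rot: [[-0.215, 0.977, 0.0], [0.977, 0.215, -0.0], [-0.0, 0.0, -1.0]]
force: [0.6, -0.9, 0.6]
opening: 0.002
grasp_force: 0.0
time_s: 11.6
position: [0.4935, 0.1052, 0.2052]
tcp_rot: [[-0.216, 0.976, 0.0], [0.976, 0.216, -0.001], [-0.001, 0.0, -1.0]]
force: [-0.1, -0.2, 0.4]
opening: 0.007
grasp_force: 0.0
[0.49349526 0.10522608 0.20524996]
trigger_top 0.85 [301.  82.] [0.4934 0.2152 0.0755]
estop 0.8 [368.  84.] [0.5573 0.2295 0.063 ]
control_box 0.72 [324.  55.] [0.5153 0.2602 0.    ]
yellow [286   0  32  12 276] [0.4784 0.2775 0.0745]
yellow [344  56  46  53 550] [0.5452 0.2228 0.0745]
yellow [458 232  62  20 704] [0.7187 0.1039 0.0745]
yellow [255 244   5  50 172] [0.4921 0.0211 0.0745]
yellow [289 246   5  48 164] [0.5287 0.0283 0.0745]
yellow [423 280  46  38 958] [0.7018 0.0342 0.0745]
yellow [ 156  303  257   14 2691] [ 0.5415 -0.0161  0.0745]
green [ 284   62   35   37 1013] [0.4928 0.2171 0.0745]
green [471 280  39  27 694] [0.7492 0.0535 0.0745]
```

View pics/w5.png

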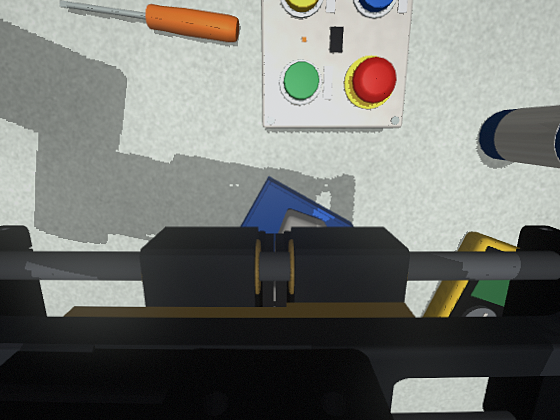

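The picture shows the box with green at (301,80), red stop at (374,80), and yellow and blue at the top edge. I'll move ahead and take one look at the yellow button.

```bash
python3 -m handwheel '[[-0.004,0.02,0,0,0,0],[-0.008,0.04,0,0,0,0],[-0.012,0.06,0,0,0,0],[-0.016,0.075,0,0,0,0],[-0.016,0.075,0,0,0,0],[-0.016,0.075,0,0,0,0],[-0.016,0.075,0,0,0,0],[-0.016,0.075,0,0,0,0]]'
cat > m.py <<'E'
from h import *
s=bot.read_state(); p,dep=cams.capture("wrist"); c=cam("wrist",s)
print(s["position"],s["time_s"])
for q,z in dict(charge_top=.0755,trigger_top=.0755).items():
    for r in models.tip_of(q,"wrist")[:1]: print(q,round(r["conf"],2),np.round(r["position"]),np.round(at_z(r["position"],z,c),4))
H=cv2.cvtColor(p,cv2.COLOR_BGR2HSV)
K,d,Rc,o=c
for nm,lo,hi in (("yellow",20,35),("green",45,85)):
    n,l,st,ce=cv2.connectedComponentsWithStats(cv2.inRange(H,(lo,120,60),(hi,255,255)))
    for i in range(1,n):
        if st[i,4]>250 and st[i,1]<210:
            k=l==i; z=np.median(dep[k]); u=cv2.undistortPoints(np.array([[ce[i]]]),K,d)[0,0]
            print(nm,st[i],at_z(ce[i],.0745,c).round(4),"top z",(o+Rc@np.array([u[0],u[1],1])*z).round(4))
E
python3 m.py
```

```text
time_s: 12.57
position: [0.4782, 0.1791, 0.2052]
tcp_rot: [[-0.213, 0.977, 0.0], [0.977, 0.213, -0.0], [-0.0, 0.0, -1.0]]
force: [1.0, 0.2, 0.3]
opening: 0.005
grasp_force: 0.0
[0.47816602 0.17912055 0.20515447] 12.5667
charge_top 0.58 [299.  80.] [0.4765 0.2902 0.0755]
trigger_top 0.7 [298. 164.] [0.4925 0.2155 0.0755]
yellow [ 282   61   36   38 1049] [0.4762 0.2912 0.0745] top z [0.4761 0.2909 0.0762]
yellow [339 138  45  47 448] [0.5427 0.234  0.0745] top z [0.5455 0.2337 0.0641]
green [282 147  33  30 573] [0.495  0.218  0.0745] top z [0.4949 0.2181 0.0759]
```

```bash
python3 -m handwheel '[[0,0.03,0,0,0,0],[-0.001,0.06,0,0,0,0],[-0.0015,0.09,0,0,0,0],[-0.0015,0.111,-0.01,0,0,0],[-0.0015,0.111,-0.04,0,0,0],[-0.0015,0.111,-0.07,0,0,0],[-0.0015,0.111,-0.09,0,0,0],[-0.0015,0.111,-0.1,0,0,0]]'
python3 -m handwheel '[[0,0,-0.01,0,0,0],[0,0,-0.018,0,0,0],[0,0,-0.024,0,0,0],[0,0,-0.026,0,0,0],[0,0,-0.026,0,0,0],[0,0,-0.026,0,0,0],[0,0,-0.026,0,0,0],[0,0,-0.026,0,0,0]]'
python3 -m handwheel '[[0,0,-0.001,0,0,0],[0,0,-0.003,0,0,0],[0,0,-0.005,0,0,0],[0,0,-0.006,0,0,0],[0,0,-0.008,0,0,0],[0,0,-0.009,0,0,0],[0,0,-0.009,0,0,0],[0,0,-0.009,0,0,0]]'
```

```text
time_s: 13.38
position: [0.4746, 0.2903, 0.1024]
tcp_rot: [[-0.214, 0.977, -0.005], [0.977, 0.214, -0.002], [-0.001, -0.005, -1.0]]
force: [-0.5, -0.1, -0.3]
opening: 0.007
grasp_force: 0.0
time_s: 14.05
position: [0.4767, 0.2913, 0.0799]
tcp_rot: [[-0.214, 0.977, 0.001], [0.977, 0.214, 0.001], [0.0, 0.001, -1.0]]
force: [0.5, 0.4, 0.1]
opening: 0.007
grasp_force: 0.0
time_s: 14.72
position: [0.4761, 0.2911, 0.07]
tcp_rot: [[-0.214, 0.977, -0.0], [0.977, 0.214, -0.0], [-0.0, -0.0, -1.0]]
force: [-0.1, -0.3, 0.9]
opening: 0.002
grasp_force: 0.0
```

```bash
python3 -m handwheel '[[0,0,-0.001,0,0,0],[0,0,-0.002,0,0,0],[0,0,-0.003,0,0,0],[0,0,-0.004,0,0,0],[0,0,-0.004,0,0,0],[0,0,-0.004,0,0,0],[0,0,-0.004,0,0,0],[0,0,-0.004,0,0,0]]'
```

```text
time_s: 15.38
position: [0.4762, 0.2911, 0.066]
tcp_rot: [[-0.214, 0.977, -0.0], [0.977, 0.214, -0.0], [-0.0, -0.0, -1.0]]
force: [-0.5, -0.4, -0.1]
opening: 0.005
grasp_force: 0.0
```

```bash
python3 -m handwheel '[[0,0,-0.001,0,0,0],[0,0,-0.001,0,0,0],[0,0,-0.002,0,0,0],[0,0,-0.002,0,0,0],[0,0,-0.002,0,0,0],[0,0,-0.002,0,0,0],[0,0,-0.002,0,0,0],[0,0,-0.002,0,0,0]]'
```

```text
time_s: 16.05
position: [0.4762, 0.2911, 0.0646]
tcp_rot: [[-0.214, 0.977, 0.0], [0.977, 0.214, 0.0], [-0.0, 0.0, -1.0]]
force: [-1.8, -0.1, 4.3]
opening: 0.004
grasp_force: 2.7
```

Firm at 4.3 N, so it has bottomed out. I'll lift off, move back and check.

```bash
python3 -m handwheel '[[0,0,0.005,0,0,0],[0,0,0.02,0,0,0],[0,0,0.05,0,0,0],[0,0,0.085,0,0,0],[0,0,0.12,0,0,0],[0,-0.03,0.14,0,0,0],[0,-0.06,0.14,0,0,0],[0,-0.09,0.14,0,0,0]]'
python3 -m handwheel '[[0,-0.02,0,0,0,0],[0,-0.02,0,0,0,0],[0,-0.02,0,0,0,0],[0,-0.02,0,0,0,0],[0,-0.02,0,0,0,0],[0,-0.02,0,0,0,0],[0,-0.02,0,0,0,0],[0,-0.02,0,0,0,0]]'
python3 m.py
```

```text
time_s: 16.72
position: [0.4772, 0.2008, 0.2061]
tcp_rot: [[-0.216, 0.976, 0.005], [0.976, 0.216, 0.001], [-0.0, 0.005, -1.0]]
force: [1.0, -0.3, -0.4]
opening: 0.006
grasp_force: 0.0
time_s: 17.38
position: [0.4761, 0.1818, 0.204]
tcp_rot: [[-0.215, 0.977, -0.0], [0.977, 0.215, 0.0], [0.0, -0.0, -1.0]]
force: [-0.4, 0.4, 0.1]
opening: 0.004
grasp_force: 0.0
[0.47614056 0.18180315 0.20401384] 17.3833
charge_top 0.56 [303.  84.] [0.4779 0.2901 0.0755]
trigger_top 0.93 [304. 168.] [0.497  0.2163 0.0755]
yellow [284  66  35  36 980] [0.476  0.2905 0.0745] top z [0.4762 0.2911 0.0702]
yellow [341 141  45  47 455] [0.5427 0.2343 0.0745] top z [0.5455 0.2339 0.0643]
green [284 150  33  28 545] [0.4946 0.2193 0.0745] top z [0.4945 0.2194 0.0758]
```

The yellow cap now measures 70.2 mm high, down from 76.2, so it is latched. The box hasn't moved. Now the trigger.

```bash
python3 -m handwheel '[[0.008,0.017,0,0,0,0],[0.0165,0.034,-0.01,0,0,0],[0.0165,0.034,-0.04,0,0,0],[0.0165,0.034,-0.07,0,0,0],[0.0165,0.034,-0.095,0,0,0],[0.0165,0.034,-0.115,0,0,0],[0.0165,0.034,-0.122,0,0,0],[0.0165,0.034,-0.124,0,0,0]]'
python3 -m handwheel '[[0,0,-0.001,0,0,0],[0,0,-0.003,0,0,0],[0,0,-0.005,0,0,0],[0,0,-0.007,0,0,0],[0,0,-0.009,0,0,0],[0,0,-0.011,0,0,0],[0,0,-0.012,0,0,0],[0,0,-0.012,0,0,0]]'
```

```text
time_s: 18.2
position: [0.4917, 0.2149, 0.0787]
tcp_rot: [[-0.214, 0.977, -0.003], [0.977, 0.214, -0.001], [0.0, -0.003, -1.0]]
force: [-0.5, -0.2, 0.5]
opening: 0.007
grasp_force: 0.0
time_s: 18.87
position: [0.4933, 0.2152, 0.0685]
tcp_rot: [[-0.214, 0.977, 0.001], [0.977, 0.214, 0.0], [0.0, 0.001, -1.0]]
force: [-0.0, -0.1, 3.3]
opening: 0.004
grasp_force: 1.6
```

```bash
python3 -m handwheel '[[0,0,-0.002,0,0,0],[0,0,-0.004,0,0,0],[0,0,-0.005,0,0,0],[0,0,-0.005,0,0,0],[0,0,-0.005,0,0,0],[0,0,-0.005,0,0,0],[0,0,-0.005,0,0,0],[0,0,-0.005,0,0,0]]'
```

```text
time_s: 19.53
position: [0.4933, 0.2152, 0.0637]
tcp_rot: [[-0.214, 0.977, 0.001], [0.977, 0.214, 0.0], [-0.0, 0.001, -1.0]]
force: [-0.9, -0.4, 5.9]
opening: 0.006
grasp_force: 3.3
```

5.9 N held is well past the 4.6 N trip point. I'll release, retreat and check everything.

```bash
python3 -m handwheel '[[0,0,0.005,0,0,0],[0,0,0.02,0,0,0],[0,0,0.05,0,0,0],[0,0,0.085,0,0,0],[0,0,0.12,0,0,0],[-0.015,-0.02,0.14,0,0,0],[-0.016,-0.034,0.14,0,0,0],[-0.016,-0.034,0.14,0,0,0]]'
python3 -m handwheel '[[0,0,0,0,0,0],[0,0,0,0,0,0],[0,0,0,0,0,0],[0,0,0,0,0,0],[0,0,0,0,0,0],[0,0,0,0,0,0],[0,0,0,0,0,0],[0,0,0,0,0,0]]'
python3 m.py
python3 - <<'E'
from h import *
p,_=cams.capture("side"); cv2.imwrite("pics/side9.png",p)
E
```

```text
time_s: 20.2
position: [0.4761, 0.1796, 0.2044]
tcp_rot: [[-0.213, 0.977, 0.001], [0.977, 0.213, -0.001], [-0.001, 0.001, -1.0]]
force: [-0.1, 0.6, 0.8]
opening: 0.002
grasp_force: 0.0
time_s: 20.87
position: [0.4767, 0.1813, 0.203]
tcp_rot: [[-0.215, 0.977, -0.0], [0.977, 0.215, -0.0], [0.0, -0.0, -1.0]]
force: [-0.2, 0.4, -0.5]
opening: 0.006
grasp_force: 0.0
[0.47670924 0.18128214 0.20301651] 20.8667
charge_top 0.8 [305.  84.] [0.4807 0.2901 0.0755]
trigger_top 0.6 [302. 166.] [0.4955 0.2172 0.0755]
yellow [284  65  34  37 992] [0.476  0.2905 0.0745] top z [0.4762 0.2912 0.0702]
yellow [341 141  45  47 454] [0.5425 0.2342 0.0745] top z [0.5453 0.2339 0.0642]
green [283 149  33  29 544] [0.4947 0.2193 0.0745] top z [0.4945 0.2194 0.0759]
```

View pics/side9.png

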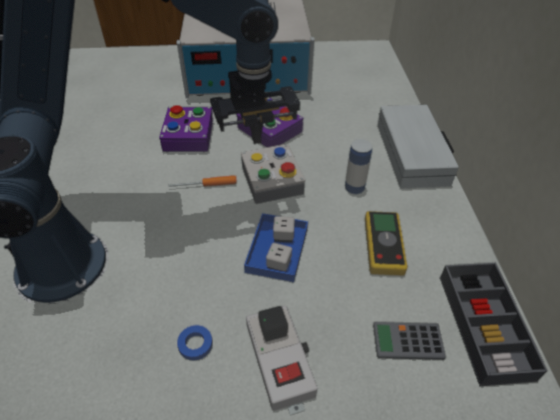

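The side picture shows everything where it was: adapter at (274,321), rocker on at (288,373), and the box at (272,172) with yellow down and green back up. The gripper is clear of everything.

```bash
python3 -c "from rig import bot; print(bot.hand_in())"
```

```text
the job is handed in; nothing more can be done
None
```

The job is handed in at about 21 s on the robot's clock: rocker pressed on, yellow charge button latched down, then green trigger pressed to about 6 N and sprung back, with the last picture showing the adapter, the control box and everything else in place.

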